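# Seat the filter unit on the fume-extractor base

### The arm

A 7-joint arm with a two-finger parallel gripper is mounted at the origin on a cart in front of the work surface, level with it; the furniture and walls round the work are solid. World frame = base frame: x ahead of the robot, y to its left, z up, the work surface at z = 0. Lengths are in m, angles in rad, forces in N, time in s.
With the tool pointing down it reaches from about 0.425 to 1.025 m from the base axis. Payload 3.6 kg.
Tool frame: the origin (TCP) lies at the centre of the arm's flange, where the gripper is bolted on; the fingertips stand ctrl.nose_length ahead of it and the grasp point (between the pads) lies 155 mm ahead of it (ctrl.nose_length is the distance from the TCP to the fingertips, in m); z points along the fingers, y is the line along which they close (so a half turn about z gives the same grasp; the last joint's range is limited). The gripper opens to 85 mm and grips with 20 to 120 N. Pads are 22 mm wide; open, the fingers measure 114 mm over their backs; the gripper's body (76 mm by 85 mm) begins 54 mm behind the grasp point. The pads swing forward as they close: fully open they stand 13 mm farther back than shut.
Start: joints at [1.071, 0.591, 0.048, 1.609, -0.033, 0.943, -0.034], TCP at [0.286, -0.666, 0.405] pointing down, gripper open.
Joint ranges: [-2.69, 2.69], [-0.47, 2.24], [-1.27, 1.36], [0.19, 2.51], [-1.53, 4.68], [0.08, 2.07], [-3.09, 3.09]. Speed limits (rad/s): [2.57, 2.57, 3.14, 3.14, 3.14, 3.14, 3.14].

### API

Orientations are given as a unit quaternion [x, y, z, w].
In Python, from bench import ctrl gives the robot as it stands.
- The arm moves only by the tool play_rows, never from a script. Its argument "steps" is a list that holds one entry, the list of rows, each a list of 5 numbers: the shift along the world's x, y, z in m, then the turn about the world's z in rad, then the finger opening in m, from 0 to 0.0854. A call has 1 to 5 rows; each row is the pose to reach, as a shift and turn from the pose commanded when the call began; what a row does not reach only later rows make up. A row lasts 1/8 s, in which the tool goes at most 62.5 mm and 10.7 degrees, less where a joint would pass 70% of its speed; a pose out of reach is approached as far as the arm can. A call with a gripper value outside its range is refused whole. The fingers move at their own pace and stop on an object; the grip force is fixed at half the most. Time passes only in rows, so rows that repeat a pose let the fingers close. It gives the time, the measured TCP pose, the force, the opening and the grip force at its end, in the units of the state.
- ctrl.get_state(): the state, without advancing time (a new reading comes with each control period).
- ctrl.get_image(name): name is "scene" or "top"; returns the picture (480x640x3 uint8, blue, green, red); there is no depth.
- ctrl.camera_info(name): a dict with "fx", "fy", "cx", "cy" (pixels), "k1" (the pictures are not rectified: a ray, as slopes to the right and down, at radius r is drawn at 1 + k1 r^2 times it, then the intrinsics apply), "R" (3x3) and "t" (3): a world point X has camera coordinates R X + t. Camera axes: x right, y down, z forward; pixel columns grow to the right and rows downward; lengths in m; the calibration is good to about 2 mm. A picture is of the moment at which its call begins. camera_info takes no time and is no camera call.
- ctrl.close_job(): hands the job in; it is judged then, once.
Trained networks look in the newest picture that a camera, given by its name, has taken for a name from the list of things; names that differ only in an ending like _2 or _b are one class to them, and where a whole thing is asked for, a point or a joint stands for the part that bears it (a point fixed in the world has none). Each returns a list of dicts, best first, with "conf" (0 to 1); they miss things now and then, are a little off and sometimes report something else, mostly with a low value. They report only what shows in the picture. A call takes as long as a camera call.
- ctrl.search_frame(camera, label): "centre" ([row, column] in pixels, amid what is visible of it).
- ctrl.regions_of(camera, label): "region" (480x640 bool, what is visible of it) and "centre" ([row, column] in pixels, amid what is visible of it).
The state is a dict: "clock": time; "q": joint angles; "joint_vel": joint speeds; "tau": joint torques, N m; "tool_pos": TCP position; "tool_rot": TCP orientation; "ft_force": force on the tool from outside, world axes, zero at the start; "wrist_torque": the same for the moment, N m; "gripper_width": finger opening in m; "grasp_force": force on a finger pad.
Only numpy, scipy, OpenCV 4.12 (cv2) and the standard library are available. Lean on these libraries where they do the work, as an engineer would, in place of code of your own. Each camera call takes 0.05 s, during which the arm holds its last target. There are 200 camera calls.

### The job

Slide the dust shutter on the fume-extractor base fully open by its tab, since the closed tab stands in the filter's way. Then lift the filter unit by its handle and lower it gently onto the base's two pegs, big socket over the big peg, until its flange sits flat all the way down; let go and leave the shutter open and the other loose things alone.

Things in the scene. Friction and masses are not known exactly. Their poses are not given: they have to be found in the camera images.
- base: Fixed grey fan housing, 170 (x) x 150 (y) x 40 mm high, louvres on its sides; origin at the centre of its underside, x from its front (shutter end) to its back (peg end), y left, z up. Two steel pegs stand on its top at x = +40 mm, big one at y = +54, small one at y = -54 mm. A slot between them holds the flat shutter. Its yaw lies between -1.1 and -0.45 rad.
- base_seat (a point): Point on the base's top face midway between the two pegs (base x +40, y 0, z 40 mm), axes as the base. The centre of the filter's underside belongs here.
- base_peg_big (a point): Foot of the big peg's axis on the base's top (base x +40, y +54, z 40 mm). The big peg is 16 mm across, the small one 11 mm; both are 22 mm tall, cylindrical for 14 mm, then tapering to tips 9 and 5 mm across.
- shutter (a joint): Travel of the dust shutter, m: 0 closed, 0.050 fully open at its end stop. It slides towards the base's -x (away from the pegs), stays where it is left, and needs about 1.5 N. It starts between 0 and 0.010.
- shutter_tab (a point): Centre of the top of the shutter's upright aluminium tab, 10 mm thick (base x) x 30 mm wide (base y), top 27.5 mm above the base's top face (67.5 mm above the desk). At joint value q it is at base x = 16 mm - q, y = 0. Can be pinched across its 10 mm, fingers closing along base x. Closed, it stands under the place of the filter's flange.
- filter: Loose grey filter unit, 0.3 to 0.55 kg, upright on the desk; origin at the centre of its underside, z up. Flange 76 (x) x 140 (y) x 12 mm with two through sockets, big at y = +54 mm, small at y = -54 mm. Ribbed body 70 x 76 mm rises to z = 52 mm. Seated, its x and y axes point the same way as the base's; at the start its yaw differs from the base's by less than 0.9 rad.
- filter_handle (a point): Centre of the black bridge handle's bar, 83 mm above the filter's underside on its centre line; the bar is 16 mm thick (filter x), 82 mm long (filter y) and 14 mm high, with 24 mm free height beneath it. Pinch across 16 mm, from above. The pinch point and the centre of mass lie on the same vertical.
- filter_socket_big (a point): Centre of the big socket at the filter's underside (filter y +54 mm). Belongs at the foot of the big peg. The big socket is 20 mm in diameter, the small one 15 mm: 2 mm clearance all round the pegs, whose tips show through the flange when seated.
- tape: Loose bystander: roll of blue tape lying flat, 67 mm across, 19 mm high; origin at the centre of its underside.
- screwdriver: Loose bystander: lying screwdriver, 148 mm long (along its y), 21 mm high; origin under its middle.
- glue: Loose bystander: small standing glue bottle with a blue pointed cap, 33 mm across, 100 mm high; origin at the centre of its underside.
- gland: Loose bystander: small grey cable gland, 22 x 25 x 20 mm; origin at the centre of its underside.

How it is judged:
By the outcome, as a careful person would: the job done as asked, in the order asked, and still so for the second after the job is handed in, with the robot touching nothing.
It also fails if it takes over 48 s, if anything falls off the work surface, if the arm or the gripper's body presses on something with over 40 N, if the wrist force passes 120 N, or if a joint passes its speed limit or range.

## Working session

There is one attempt and no reset: what is moved stays moved. The work goes in short steps, Python scripts to look and compute and a tool call to move; the robot and the scene stay as the last step left them, time stands still between calls to the robot, and variables do not carry over. Pictures are saved under pics/ and viewed, at most 10 in all, crops included, and the job is handed in when it is done.

Besides the shell and the picture viewer there is one more tool, called after "Call:" by a JSON object that holds its "method" and its "body", one argument or row to a line. play_rows: Moves the arm, as the interface text tells. Its arguments: {"type":"object","properties":{"steps":{"type":"array"}},"required":["steps"]}

```bash
mkdir -p pics; ls
cat > h.py <<'E'
import numpy as np, cv2
from bench import ctrl
def cam(n):
    c=ctrl.camera_info(n); return c,np.array(c["R"]),np.array(c["t"])
def ray(n,row,col):
    c,R,t=cam(n); d=np.array([(col-c["cx"])/c["fx"],(row-c["cy"])/c["fy"]]); u=d.copy()
    for _ in range(20): u=d/(1+c["k1"]*(u@u))
    return -R.T@t, R.T@np.r_[u,1]
def at(n,row,col,z):
    o,v=ray(n,row,col); return o+v*(z-o[2])/v[2]
def proj(n,X):
    c,R,t=cam(n); p=R@np.asarray(X,float)+t; u=p[:2]/p[2]; u=u*(1+c["k1"]*(u@u))
    return np.array([u[1]*c["fy"]+c["cy"],u[0]*c["fx"]+c["cx"]])
E
python3 - <<'E'
from h import *
np.set_printoptions(precision=4,suppress=True)
for n in("scene","top"):
    cv2.imwrite(f"pics/{n}0.png",ctrl.get_image(n)); c,R,t=cam(n); print(n,c["fx"],c["k1"],-R.T@t,R[2])
    for l in "base base_seat base_peg_big shutter shutter_tab filter filter_handle filter_socket_big tape screwdriver glue gland".split():
        r=ctrl.search_frame(n,l); print(l,[(np.round(x["centre"]).tolist(),round(x["conf"],2)) for x in r[:2]])
s=ctrl.get_state(); print(s["clock"],s["tool_pos"],s["tool_rot"],s["ft_force"],ctrl.nose_length)
E
```

```text
pics
scene 543.5023345885388 -0.1101978867374905 [-0.1802 -0.7518  0.6249] [ 0.7077  0.4495 -0.545 ]
base [([301.0, 297.0], 0.66), ([259.0, 440.0], 0.66)]
base_seat [([301.0, 300.0], 0.86)]
base_peg_big [([299.0, 302.0], 0.88)]
shutter [([298.0, 310.0], 0.84)]
shutter_tab [([292.0, 314.0], 0.94), ([269.0, 361.0], 0.71)]
filter [([229.0, 259.0], 0.77)]
filter_handle [([227.0, 262.0], 0.78), ([246.0, 386.0], 0.68)]
filter_socket_big [([232.0, 259.0], 0.73)]
tape [([252.0, 384.0], 0.97)]
screwdriver [([299.0, 312.0], 0.73), ([313.0, 400.0], 0.63)]
glue []
gland []
top 437.839565564901 0.026581522778121446 [ 0.34   -0.3     0.9197] [ 0.2126 -0.0125 -0.9771]
base [([291.0, 317.0], 0.94)]
base_seat [([290.0, 318.0], 0.58)]
base_peg_big [([292.0, 323.0], 0.78)]
shutter [([286.0, 336.0], 0.77)]
shutter_tab [([291.0, 338.0], 0.81)]
filter [([226.0, 224.0], 0.69)]
filter_handle [([229.0, 222.0], 0.96)]
filter_socket_big [([224.0, 218.0], 0.77)]
tape [([179.0, 342.0], 0.72)]
screwdriver [([253.0, 392.0], 0.61), ([292.0, 323.0], 0.52)]
glue [([182.0, 391.0], 0.68)]
gland [([288.0, 318.0], 0.59), ([221.0, 336.0], 0.52)]
1.3 [ 0.2862 -0.6661  0.4047] [ 0.9795  0.2015 -0.     -0.    ] [-0.0011 -0.0079  0.4093] 0.1734
```

View pics/scene0.png

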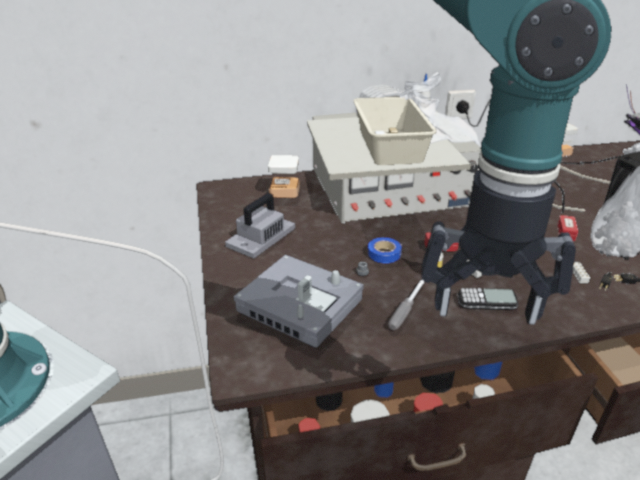

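View pics/top0.png

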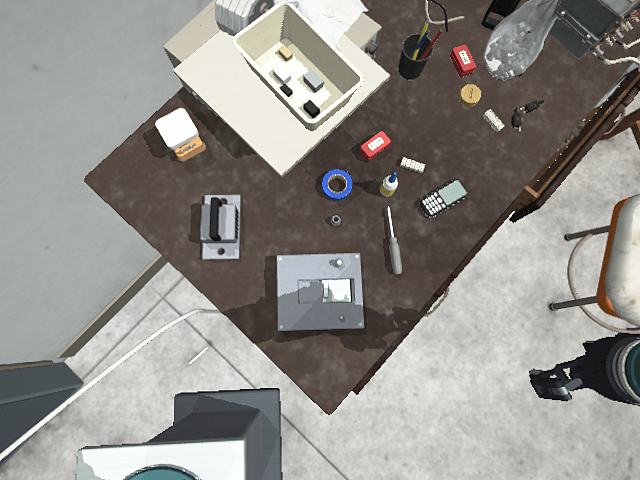

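The scene view shows the base at about (300,300) and the filter at about (230,260). The top view shows the base spanning cols 278-364 and rows 253-331, pegs near (262,338) and (318,345), the filter at (228,220), tape at (184,337), gland at (220,336) and screwdriver at (240,393). I'll zoom in next.

Run:
```python
import cv2,numpy as np
a=cv2.imread("pics/top0.png")
c1=cv2.resize(a[185:345,190:290],None,fx=3.7,fy=3.7,interpolation=cv2.INTER_CUBIC)
c=cv2.resize(a[185:345,190:385],(780,640),interpolation=cv2.INTER_CUBIC)[:,:]
c=cv2.resize(a[188:338,190:375],(740,600),interpolation=cv2.INTER_CUBIC)
for k in range(190,375,20): cv2.putText(c,str(k),((k-190)*4,10),0,.35,(0,255,255)); cv2.line(c,((k-190)*4,12),((k-190)*4,18),(0,255,255))
for k in range(200,338,20): cv2.putText(c,str(k),(0,(k-188)*4+4),0,.35,(0,255,255))
cv2.imwrite("pics/c1.png",c)
```

```text
(no output)
```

View pics/c1.png

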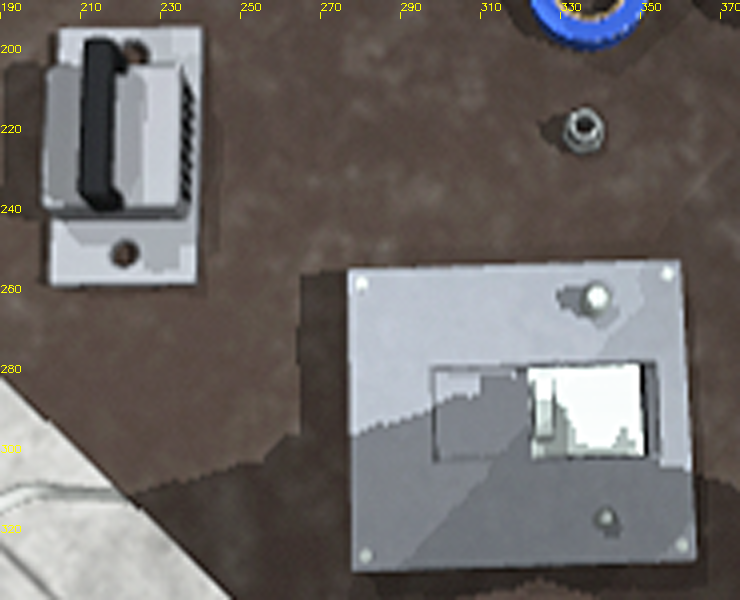

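The crop shows the base's top corners at (255,277), (253.5,360), (327.5,364) and (331,278), with peg tips at (262,339) and (317,341). The filter's flange corners are at (195,205), (195,240.5), (259,239) and (259,202), with the handle bar at about (219,215). I'll fit poses to these points and check them in both views.

```bash
cat > fit.py <<'E'
from h import *
from scipy.optimize import least_squares
def W(p,pts):
    c,s=np.cos(p[2]),np.sin(p[2]); pts=np.asarray(pts,float)
    return np.c_[p[0]+c*pts[:,0]-s*pts[:,1],p[1]+s*pts[:,0]+c*pts[:,1],pts[:,2]]
def fit(n,pts,pix,p0):
    f=lambda p:(np.array([proj(n,x) for x in W(p,pts)])-pix).ravel()
    r=least_squares(f,p0,loss="soft_l1"); return r.x,f(r.x).reshape(-1,2)
E
python3 - <<'E'
from fit import *
np.set_printoptions(precision=4,suppress=True)
B=[[-.085,.075,.04],[.085,.075,.04],[.085,-.075,.04],[-.085,-.075,.04],[.04,.054,.062],[.04,-.054,.062]]
pb,e=fit("top",B,np.array([[255,277.2],[253.5,360],[327.5,363.8],[331,278],[262,339],[317.3,341.3]]),[.5,-.35,-.7]); print(pb,e.round(1).tolist())
F=[[-.038,.07,.012],[.038,.07,.012],[.038,-.07,.012],[-.038,-.07,.012],[0,-.054,.012]]
pf,e=fit("top",F,np.array([[195,205],[195,240.5],[259,238.8],[259,202.3],[251.3,221.3]]),[.5,-.1,-.7]); print(pf,e.round(1).tolist())
H=[[-.008,.041,.09],[.008,.041,.09],[.008,-.041,.09],[-.008,-.041,.09]]
tab=[[16e-3-q+dx,dy,.0675] for q in(0,) for dx,dy in((-.005,.015),(.005,.015),(.005,-.015),(-.005,-.015))]
for n in("top","scene"):
    a=cv2.imread(f"pics/{n}0.png"); x0,y0,x1,y1=(190,188,375,338) if n=="top" else (215,190,375,350)
    k=4 if n=="top" else 3.7
    c=cv2.resize(a[y0:y1,x0:x1],None,fx=k,fy=k,interpolation=cv2.INTER_CUBIC)
    for p,P,col in((pb,B[:4],(0,255,0)),(pf,F[:4],(0,255,0)),(pf,H,(0,0,255)),(pb,tab,(0,0,255)),(pb,B[4:],(255,0,255)),(pf,[[0,.054,.012],[0,-.054,.012]],(255,0,255))):
        q=np.array([proj(n,x)[::-1] for x in W(p,P)]); q=((q+.5-[x0,y0])*k).astype(int)
        if len(P)==4: cv2.polylines(c,[q.reshape(-1,1,2)],True,col,1)
        else: [cv2.circle(c,tuple(map(int,u)),3,col,1) for u in q]
    cv2.imwrite(f"pics/o_{n}.png",c)
a=cv2.imread("pics/o_top.png"); b=cv2.imread("pics/o_scene.png")
print(a.shape,b.shape)
E
```

```text
[ 0.4282 -0.3211 -1.5874] [[0.4, -0.4], [-0.4, 0.0], [0.5, 0.2], [-0.5, -0.3], [0.1, 0.1], [-0.0, 0.2]]
[ 0.5778 -0.1199 -1.6062] [[0.3, 0.3], [0.0, -0.1], [-0.3, -0.0], [0.0, 0.2], [0.0, -0.4]]
(600, 740, 3) (592, 592, 3)
```

View pics/o_top.png

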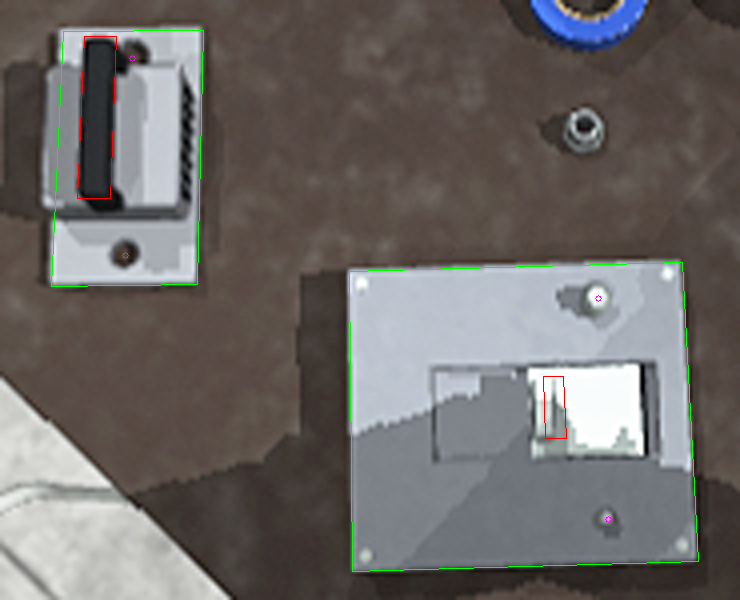

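View pics/o_scene.png

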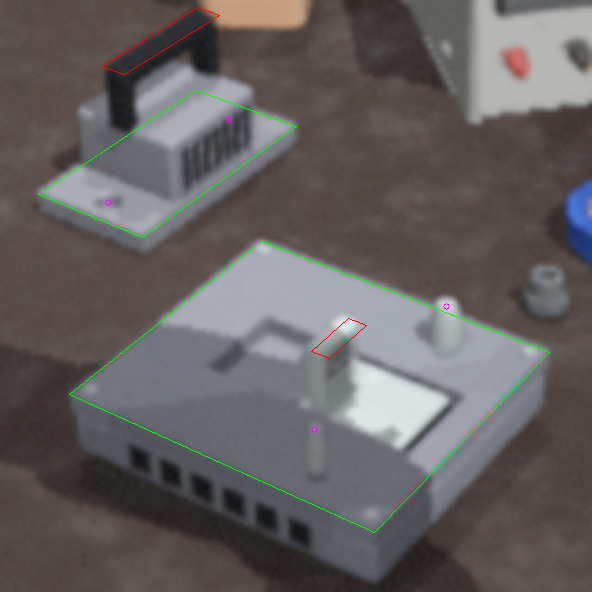

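Both overlays agree on the base and filter outlines: base corners, pegs and flange all match. However, the fitted yaw of -1.59 lies outside the stated -1.1..-0.45. I'll check the calibration against the robot itself before moving.

Run:
```python
from fit import *
np.set_printoptions(precision=4,suppress=True)
s=ctrl.get_state(); p=np.array(s["tool_pos"]); print(p,s["q"])
from scipy.spatial.transform import Rotation as Ro
print("tooly",Ro.from_quat(s["tool_rot"]).as_matrix())
for n in("scene","top"):
    c,R,t=cam(n); print(n,R,t,np.linalg.det(R),R@R.T-np.eye(3),c["cx"],c["cy"],c["fy"])
    for nm,x in(("tcp",p),("tip",p-[0,0,.1734]),("base0",[0,0,0]),("x.3",[.3,0,0]),("y-.3",[0,-.3,0])): print(nm,proj(n,x).round())
```

```text
[ 0.2862 -0.6661  0.4047] [ 1.0715  0.5912  0.0484  1.6085 -0.0333  0.9427 -0.0337]
tooly [[ 0.9188  0.3948 -0.    ]
 [ 0.3948 -0.9188  0.    ]
 [-0.     -0.     -1.    ]]
scene [[ 0.5348 -0.8449 -0.0024]
 [-0.4616 -0.2898 -0.8384]
 [ 0.7077  0.4495 -0.545 ]] [-0.5374  0.2229  0.8061] 1.0 [[ 0.  0. -0.]
 [ 0. -0. -0.]
 [-0. -0. -0.]] 320.3064305643707 241.61655761831562 543.5023345885388
tcp [181. 515.]
tip [324. 484.]
base0 [383. -21.]
x.3 [286. 122.]
y-.3 [482. 100.]
top [[-0.0454 -0.999   0.0029]
 [-0.9761  0.0438 -0.2129]
 [ 0.2126 -0.0125 -0.9771]] [-0.2869  0.5408  0.8225] 0.9999999999999999 [[ 0.  0.  0.]
 [ 0. -0.  0.]
 [ 0.  0.  0.]] 312.42126498834745 240.97272447552524 437.839565564901
tcp [372. 641.]
tip [363. 556.]
base0 [533. 157.]
x.3 [364. 163.]
y-.3 [524. 319.]
```

The calibration agrees with the robot: the projected tips land on the gripper in both views. I therefore trust the measured yaw of -1.59. First I'll move above the tab, fingers along base x.

Call:
{"method": "play_rows", "body": {
  "steps": [
    [[0.03,0.06,0,-0.1,0.06],[0.06,0.12,0,-0.2,0.06],[0.09,0.18,0,-0.3,0.06],[0.11,0.24,0,-0.4,0.06],[0.13,0.29,0,-0.422,0.06]]
  ]
}}

```text
clock: 1.92
tool_pos: [0.4148, -0.3795, 0.405]
tool_rot: [1.0, -0.009, 0.0, 0.0]
ft_force: [1.4, 0.6, -0.1]
gripper_width: 0.0603
grasp_force: 0.0
```

Call:
{"method": "play_rows", "body": {
  "steps": [
    [[0.012,0.043,-0.04,0,0.06],[0.012,0.043,-0.09,0,0.06],[0.012,0.043,-0.1,0,0.06],[0.012,0.043,-0.1,0,0.06]]
  ]
}}

```text
clock: 2.42
tool_pos: [0.426, -0.3394, 0.3049]
tool_rot: [1.0, -0.009, -0.0, 0.0]
ft_force: [-0.0, 0.1, 0.6]
gripper_width: 0.0602
grasp_force: 0.0
```

Call:
{"method": "play_rows", "body": {
  "steps": [
    [[0.002,0.006,-0.03,0,0.06],[0.002,0.006,-0.06,0,0.06],[0.002,0.006,-0.085,0,0.06],[0.002,0.006,-0.085,0,0.06]]
  ]
}}

```text
clock: 2.92
tool_pos: [0.4281, -0.3337, 0.22]
tool_rot: [1.0, -0.009, -0.0, 0.0]
ft_force: [-0.1, -0.2, 0.8]
gripper_width: 0.0598
grasp_force: 0.0
```

Run:
```python
from fit import *
a=ctrl.get_image("scene")[200:350,225:415]; b=ctrl.get_image("top")[210:360,250:400]
c=np.hstack([cv2.resize(a,(440,347),interpolation=2),cv2.resize(b,(347,347),interpolation=2)])
cv2.imwrite("pics/d1.png",c); s=ctrl.get_state(); print(s["tool_pos"],s["ft_force"])
```

```text
[ 0.42860765 -0.3337108   0.22123048] [0.65506462 0.10196295 0.21287132]
```

View pics/d1.png

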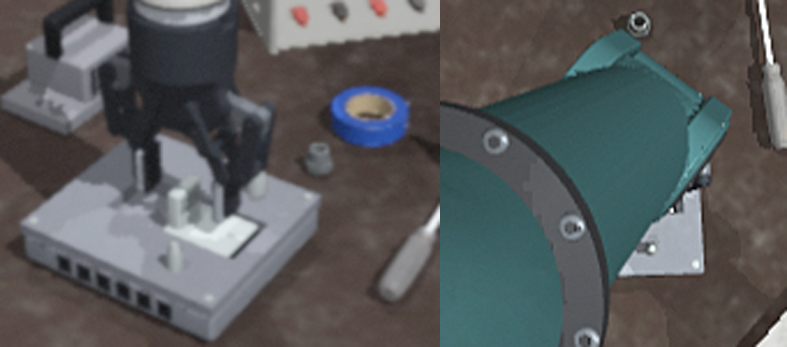

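The scene half shows the fingers straddling the tab, at about (185,205) in that crop. I'll close on it.

Call:
{"method": "play_rows", "body": {
  "steps": [
    [[0,0,0,0,0],[0,0,0,0,0],[0,0,0,0,0],[0,0,0,0,0],[0,0,0,0,0]]
  ]
}}

```text
clock: 3.65
tool_pos: [0.4283, -0.3326, 0.2205]
tool_rot: [1.0, -0.008, 0.0, 0.0]
ft_force: [-1.0, 0.7, 6.1]
gripper_width: 0.0087
grasp_force: 59.3
```

Call:
{"method": "play_rows", "body": {
  "steps": [
    [[0,0.012,0,0,0],[0,0.024,0,0,0],[0.001,0.034,0,0,0],[0.001,0.042,0,0,0],[0.001,0.042,0,0,0]]
  ]
}}

```text
clock: 4.28
tool_pos: [0.4291, -0.2891, 0.2205]
tool_rot: [1.0, -0.007, -0.0, -0.0]
ft_force: [-1.6, 1.5, 9.1]
gripper_width: 0.0084
grasp_force: 60.2
```

Call:
{"method": "play_rows", "body": {
  "steps": [
    [[0,0.002,0,0,0],[0,0.004,0,0,0],[0,0.005,0,0,0],[0,0.005,0,0,0]]
  ]
}}

```text
clock: 4.78
tool_pos: [0.4289, -0.2865, 0.2205]
tool_rot: [1.0, -0.009, 0.001, 0.001]
ft_force: [-1.8, -3.7, 6.1]
gripper_width: 0.0083
grasp_force: 59.7
```

Call:
{"method": "play_rows", "body": {
  "steps": [
    [[0,0.002,0,0,0],[0,0.003,0,0,0],[0,0.004,0,0,0],[0,0.004,0,0,0]]
  ]
}}

```text
clock: 5.28
tool_pos: [0.4286, -0.2855, 0.2205]
tool_rot: [1.0, -0.01, 0.002, 0.004]
ft_force: [-1.7, -11.9, 2.1]
gripper_width: 0.0088
grasp_force: 59.3
```

The force rose to 12 N with the tab stopped, so the end stop is reached. I'll release straight up and go to above the filter.

Call:
{"method": "play_rows", "body": {
  "steps": [
    [[0,0,0,0,0.05],[0,0,0,0,0.05],[0,0,0,0,0.05],[0,0,0.04,0,0.05],[0,0,0.1,0,0.06]]
  ]
}}

```text
clock: 5.9
tool_pos: [0.4288, -0.2803, 0.3192]
tool_rot: [1.0, -0.007, -0.002, -0.001]
ft_force: [1.7, -0.2, 0.2]
gripper_width: 0.0598
grasp_force: 0.0
```

Call:
{"method": "play_rows", "body": {
  "steps": [
    [[0.03,0.03,0.02,-0.019,0.07],[0.07,0.07,0.02,-0.019,0.07],[0.11,0.11,0.02,-0.019,0.07],[0.14,0.15,0.02,-0.019,0.07],[0.148,0.163,0.02,-0.019,0.07]]
  ]
}}

```text
clock: 6.52
tool_pos: [0.5791, -0.1138, 0.3394]
tool_rot: [1.0, -0.014, 0.0, -0.001]
ft_force: [-0.8, -0.6, 0.3]
gripper_width: 0.0699
grasp_force: 0.0
```

Run:
```python
from fit import *
print(ctrl.get_state()["tool_pos"],ctrl.get_state()["clock"])
a=ctrl.get_image("scene")[140:350,200:410]; b=ctrl.get_image("top")[180:340,190:370]
c=np.hstack([cv2.resize(a,(400,400),interpolation=2),cv2.resize(b,(400,355),interpolation=2)[:400] if 0 else cv2.copyMakeBorder(cv2.resize(b,(400,355),interpolation=2),0,45,0,0,0)])
cv2.imwrite("pics/d2.png",c)
```

```text
[ 0.57907893 -0.1137654   0.33941286] 6.525
```

View pics/d2.png

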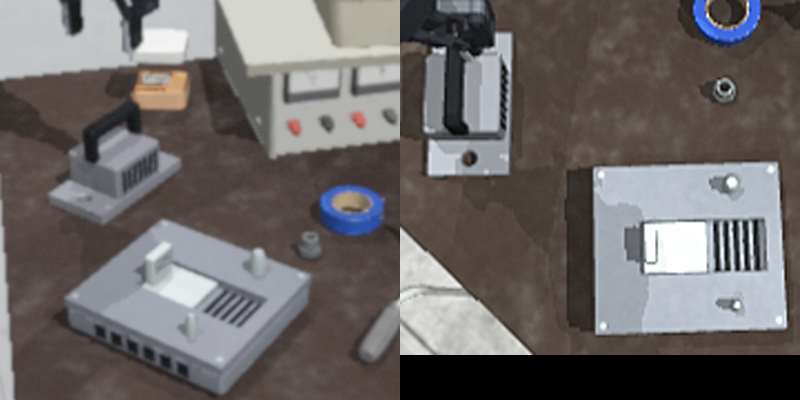

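The shutter stands open, with the louvred opening now visible and the tab at crop (650,245), and both pegs are clear. I'll descend on the handle.

Call:
{"method": "play_rows", "body": {
  "steps": [
    [[-0.001,-0.006,-0.03,-0.007,0.07],[-0.001,-0.006,-0.06,-0.007,0.07],[-0.001,-0.006,-0.085,-0.007,0.07],[-0.001,-0.006,-0.101,-0.007,0.07],[-0.001,-0.006,-0.101,-0.007,0.07]]
  ]
}}

```text
clock: 7.25
tool_pos: [0.5749, -0.1256, 0.2378]
tool_rot: [1.0, -0.022, -0.002, 0.0]
ft_force: [-0.3, 0.3, 0.4]
gripper_width: 0.0698
grasp_force: 0.0
```

Call:
{"method": "play_rows", "body": {
  "steps": [
    [[0,0,0,0,0.01],[0,0,0,0,0.01],[0,0,0,0,0.0],[0,0,0,0,0.0],[0,0,0,0,0.0]]
  ]
}}

```text
clock: 7.88
tool_pos: [0.5765, -0.1236, 0.2392]
tool_rot: [1.0, -0.021, 0.0, -0.0]
ft_force: [-0.7, 3.9, 4.1]
gripper_width: 0.0152
grasp_force: 60.1
```

Run:
```python
from fit import *
b=cv2.imread("pics/d2.png")
# verify shutter from clean top image
pb=np.array([.4282,-.3211,-1.5874])
for q in(.045,.05): print(q,[proj("top",x).round(1).tolist() for x in W(pb,[[.011-q,.015,.0675],[.021-q,.015,.0675],[.011-q,-.015,.0675]])])
s=ctrl.get_state();print(s["tool_pos"],s["tool_rot"],s["gripper_width"],s["grasp_force"],s["ft_force"])
```

```text
0.045 [[282.4, 302.3], [282.2, 307.4], [297.8, 302.6]]
0.05 [[282.4, 299.7], [282.3, 304.8], [297.9, 300.0]]
[ 0.57651453 -0.1236338   0.23919008] [ 9.99786591e-01 -2.06494019e-02  4.05303644e-04 -4.58466769e-04] 0.015216611285423676 60.13491800869815 [-0.7423986   3.92380249  4.10555003]
```

The handle is gripped at 15 mm, and the open tab measures q≈0.050. I'll lift.

Call:
{"method": "play_rows", "body": {
  "steps": [
    [[0,0,0.01,0,0.0],[0,0,0.035,0,0.0],[0,0,0.07,0,0.0],[0,0,0.1,0,0.0],[0,0,0.105,0,0.0]]
  ]
}}

```text
clock: 8.5
tool_pos: [0.5762, -0.1255, 0.3455]
tool_rot: [1.0, -0.022, 0.002, 0.001]
ft_force: [1.0, 0.6, -4.0]
gripper_width: 0.015
grasp_force: 59.2
```

Call:
{"method": "play_rows", "body": {
  "steps": [
    [[-0.03,-0.04,0,0,0.0],[-0.06,-0.09,0,0.01,0.0],[-0.09,-0.14,0,0.018,0.0],[-0.12,-0.19,0,0.018,0.0],[-0.14,-0.22,0,0.018,0.0]]
  ]
}}

```text
clock: 9.12
tool_pos: [0.4328, -0.3474, 0.3423]
tool_rot: [1.0, -0.014, -0.002, 0.0]
ft_force: [0.6, -0.1, -4.7]
gripper_width: 0.0151
grasp_force: 59.2
```

Call:
{"method": "play_rows", "body": {
  "steps": [
    [[-0.005,-0.01,0,0,0.0],[-0.008,-0.014,0,0,0.0],[-0.008,-0.014,0,0,0.0],[-0.008,-0.014,0,0,0.0],[-0.008,-0.014,0,0,0.0]]
  ]
}}

```text
clock: 9.75
tool_pos: [0.4289, -0.3574, 0.3437]
tool_rot: [1.0, -0.011, 0.0, -0.0]
ft_force: [0.1, -0.3, -4.2]
gripper_width: 0.0146
grasp_force: 59.2
```

Run:
```python
from fit import *
np.set_printoptions(precision=4,suppress=True)
S=[ctrl.get_state() for _ in range(1)]
ims=[]
for n,(x0,y0,x1,y1) in(("scene",(215,150,375,350)),("top",(245,200,395,350))):
    a=ctrl.get_image(n); cv2.imwrite(f"pics/l_{n}.png",a)
    ims.append(cv2.resize(a[y0:y1,x0:x1],(400*(x1-x0)//(y1-y0)*3//2 if 0 else 480 if n=="scene" else 320,600 if n=="scene" else 320),interpolation=2))
ims[1]=cv2.copyMakeBorder(ims[1],0,280,0,0,0)
cv2.imwrite("pics/d3.png",np.hstack(ims))
s=ctrl.get_state(); print(s["clock"],s["tool_pos"],s["tool_rot"],s["ft_force"],s["wrist_torque"],s["gripper_width"])
```

```text
9.85 [ 0.4286 -0.3578  0.3437] [ 0.9999 -0.0114  0.0001 -0.0001] [-0.0779 -0.1323 -4.7722] [-0.0087 -0.0042  0.0856] 0.015038696800921165
```

View pics/d3.png

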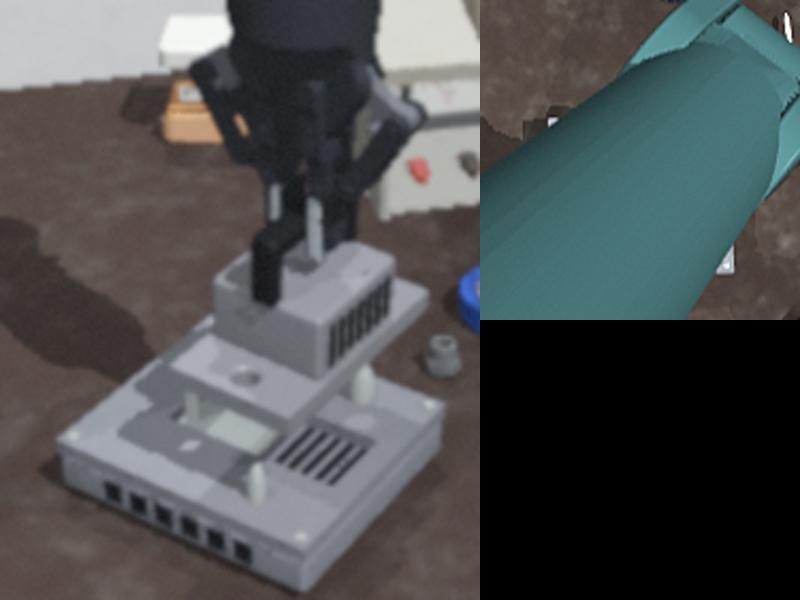

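The filter hangs over the base. In the crop the flange's front corner is at (293,420), its right corner at (428,295) and its left corner at (171,366), with the small socket at (245,376). The small peg tip is at (257,463) and the big one at (363,367). I'll fit the offset from these.

Run:
```python
from fit import *
np.set_printoptions(precision=4,suppress=True)
P=lambda a:np.array([[150+(y+.5)/3-.5,215+(x+.5)/3-.5] for x,y in a])
B=[[-.085,-.075,.04],[.085,-.075,.04],[.085,.075,.04],[.04,-.054,.062],[.04,.054,.062]]
pb,e=fit("scene",B,P([(59,441),(303,553),(444,405),(257,463),(363,367)]),[.43,-.32,-1.58]); print("base",pb,e.round(1).tolist())
F=np.array([[-.038,-.07,.012],[.038,-.07,.012],[.038,.07,.012],[0,-.054,.012]]); pix=P([(171,366),(293,419),(428,295),(245,376)])
for z in(None,.1045):
    def f(p):
        Q=F.copy(); Q[:,2]+=p[3] if z is None else z
        return (np.array([proj("scene",x) for x in W(p,Q)])-pix).ravel()
    r=least_squares(f,[.43,-.36,-1.59,.1045]); print("filt",r.x,f(r.x).reshape(-1,2).round(1).tolist())
c,s=np.cos(pb[2]),np.sin(pb[2]); print("seat",pb[:2]+.04*np.array([c,s]))
```

```text
base [ 0.4287 -0.3216 -1.5872] [[-0.5, -0.6], [-0.6, 0.5], [-0.1, 0.6], [1.4, -0.3], [0.2, -0.2]]
filt [ 0.4409 -0.3493 -1.6011  0.0967] [[0.9, 0.4], [-0.5, -1.4], [-0.9, 0.3], [0.5, 0.8]]
filt [ 0.4322 -0.355  -1.596   0.1045] [[0.9, -0.1], [-0.3, -1.2], [-1.5, 0.7], [0.5, 0.6]]
seat [ 0.4281 -0.3616]
```

Call:
{"method": "play_rows", "body": {
  "steps": [
    [[-0.002,-0.004,-0.015,0.006,0.0],[-0.002,-0.004,-0.03,0.006,0.0],[-0.002,-0.004,-0.036,0.006,0.0],[-0.002,-0.004,-0.036,0.006,0.0],[-0.002,-0.004,-0.036,0.006,0.0]]
  ]
}}

```text
clock: 10.48
tool_pos: [0.4263, -0.3626, 0.3078]
tool_rot: [1.0, -0.009, 0.0, 0.0]
ft_force: [-0.3, -0.9, -4.3]
gripper_width: 0.0151
grasp_force: 59.2
```

Run:
```python
from fit import *
np.set_printoptions(precision=4,suppress=True)
a=ctrl.get_image("scene"); cv2.imwrite("pics/m_scene.png",a)
a=a[200:325,225:370]; 
cv2.imwrite("pics/d4.png",cv2.resize(a,None,fx=4.8,fy=4.8,interpolation=2))
T=[];
for _ in range(6):
    ctrl.get_image("top"); T.append(ctrl.get_state()["tool_pos"])
s=ctrl.get_state(); print(np.array(T),s["tool_rot"],s["ft_force"])
```

```text
[[ 0.4263 -0.3626  0.3081]
 [ 0.4263 -0.3626  0.3081]
 [ 0.4263 -0.3625  0.3081]
 [ 0.4262 -0.3625  0.3081]
 [ 0.4262 -0.3625  0.308 ]
 [ 0.4262 -0.3625  0.308 ]] [ 1.     -0.009   0.0002  0.0001] [ 0.2332  0.3774 -4.7167]
```

View pics/d4.png

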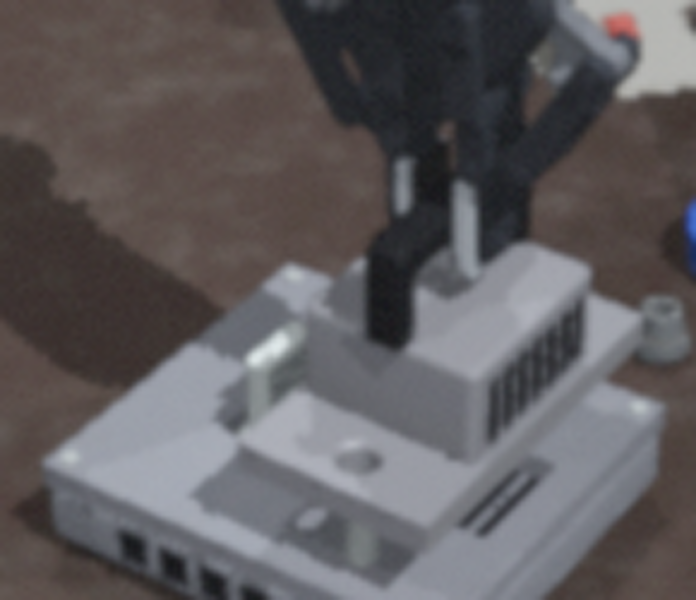

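The crop shows the flange just above the pegs, with corners at left (243,436), front (427,527) and right (643,320), and the small socket at (359,459). The small peg is directly beneath, at about x=362.

Run:
```python
from fit import *
np.set_printoptions(precision=4,suppress=True)
k=4.8
P=lambda a:np.array([[200+(y+.5)/k-.5,225+(x+.5)/k-.5] for x,y in a])
F=np.array([[-.038,-.07,.012],[.038,-.07,.012],[.038,.07,.012],[0,-.054,.012]]); pix=P([(242,436),(427,528),(644,319),(359,459)])
for z in(None,.0688):
    def f(p):
        Q=F.copy(); Q[:,2]+=p[3] if z is None else z
        return (np.array([proj("scene",x) for x in W(p,Q)])-pix).ravel()
    r=least_squares(f,[.43,-.36,-1.59,.07]); print("filt",r.x,f(r.x).reshape(-1,2).round(1).tolist())
# predicted pixels (crop) for seated-aligned filter at this height
C=lambda X:[((np.array(proj("scene",x))[::-1]+.5-[225,200])*k-.5).round().tolist() for x in X]
Q=F.copy(); Q[:,2]+=.0688
print("want",C(W([.4278,-.3613,-1.5873],Q)))
print("peg",C(W([.4285,-.3214,-1.5873],[[.04,-.054,.04],[.04,-.054,.062],[.04,.054,.062]])),"basecorners",C(W([.4285,-.3214,-1.5873],[[-.085,-.075,.04],[.085,.075,.04],[-.085,.075,.04]])))
```

```text
filt [ 0.4398 -0.3542 -1.6095  0.0599] [[1.3, 0.1], [-0.9, -0.6], [-0.1, 0.4], [-0.3, 0.2]]
filt [ 0.4304 -0.3602 -1.6044  0.07  ] [[1.4, -0.5], [-0.6, -0.4], [-0.7, 0.9], [-0.2, 0.0]]
want [[239.0, 450.0], [428.0, 531.0], [646.0, 318.0], [360.0, 464.0]]
peg [[363.0, 558.0], [361.0, 508.0], [531.0, 348.0]] basecorners [[43.0, 464.0], [665.0, 408.0], [291.0, 265.0]]
```

Call:
{"method": "play_rows", "body": {
  "steps": [
    [[-0.001,0,-0.005,0,0.0],[-0.001,0,-0.01,0,0.0],[-0.001,0,-0.014,0,0.0],[-0.001,0,-0.016,0,0.0]]
  ]
}}

```text
clock: 11.32
tool_pos: [0.4251, -0.3624, 0.2912]
tool_rot: [1.0, -0.009, -0.0, -0.0]
ft_force: [0.3, 0.1, -4.0]
gripper_width: 0.015
grasp_force: 59.3
```

Run:
```python
from bench import ctrl
s=ctrl.get_state(); print(s["tool_pos"],s["ft_force"],s["wrist_torque"])
```

```text
[ 0.42511371 -0.36244936  0.29123218] [ 0.27805124  0.14154548 -3.99452595] [-0.09824253 -0.00646158 -0.03473714]
```

The pegs have entered the sockets with no lateral force, so I'll continue gently to the seat.

Call:
{"method": "play_rows", "body": {
  "steps": [
    [[0,0,-0.003,0,0.0],[0,0,-0.006,0,0.0],[0,0,-0.009,0,0.0],[0,0,-0.01,0,0.0],[0,0,-0.01,0,0.0]]
  ]
}}

```text
clock: 11.95
tool_pos: [0.4251, -0.3625, 0.2816]
tool_rot: [1.0, -0.009, -0.0, -0.0]
ft_force: [0.4, -0.2, -3.7]
gripper_width: 0.0151
grasp_force: 59.3
```

Call:
{"method": "play_rows", "body": {
  "steps": [
    [[0,0,-0.001,0,0.0],[0,0,-0.002,0,0.0],[0,0,-0.002,0,0.0],[0,0,-0.002,0,0.0]]
  ]
}}

```text
clock: 12.45
tool_pos: [0.4251, -0.3624, 0.2797]
tool_rot: [1.0, -0.009, -0.0, -0.0]
ft_force: [1.0, -0.7, -4.0]
gripper_width: 0.0148
grasp_force: 59.3
```

Call:
{"method": "play_rows", "body": {
  "steps": [
    [[0,0,-0.001,0,0.0],[0,0,-0.002,0,0.0],[0,0,-0.002,0,0.0],[0,0,-0.002,0,0.0]]
  ]
}}

```text
clock: 12.95
tool_pos: [0.4251, -0.3622, 0.279]
tool_rot: [1.0, -0.009, 0.0, -0.0]
ft_force: [-2.1, 2.8, 7.6]
gripper_width: 0.0151
grasp_force: 60.6
```

Contact came at z=0.279, exactly the predicted seated height. I'll release and rise.

Call:
{"method": "play_rows", "body": {
  "steps": [
    [[0,0,0.001,0,0.06],[0,0,0.001,0,0.06],[0,0,0.001,0,0.06],[0,0,0.001,0,0.06],[0,0,0.03,0,0.06]]
  ]
}}

```text
clock: 13.58
tool_pos: [0.4245, -0.3619, 0.3062]
tool_rot: [1.0, -0.009, -0.002, -0.001]
ft_force: [-0.2, -0.8, 0.2]
gripper_width: 0.06
grasp_force: 0.0
```

Call:
{"method": "play_rows", "body": {
  "steps": [
    [[0,0,0.05,0,0.06],[0,0,0.1,0,0.06],[0.03,-0.05,0.13,0,0.06],[0.03,-0.11,0.13,0,0.06],[0.0,-0.17,0.13,0,0.06]]
  ]
}}

```text
clock: 14.2
tool_pos: [0.4301, -0.5292, 0.4383]
tool_rot: [1.0, -0.006, 0.002, 0.001]
ft_force: [0.5, -0.4, -1.1]
gripper_width: 0.0602
grasp_force: 0.0
```

Call:
{"method": "play_rows", "body": {
  "steps": [
    [[-0.03,-0.06,0,0.1,0.06],[-0.06,-0.11,0,0.2,0.06],[-0.08,-0.15,0,0.2,0.06],[-0.08,-0.15,0,0.2,0.06]]
  ]
}}

```text
clock: 14.7
tool_pos: [0.3419, -0.6824, 0.437]
tool_rot: [0.996, 0.087, -0.002, 0.001]
ft_force: [-0.4, 0.1, -0.1]
gripper_width: 0.0598
grasp_force: 0.0
```

Run:
```python
from fit import *
ims=[]
pb=np.array([.4285,-.3214,-1.5873]); pf=[.4278,-.3613,-1.5873]
for n,(x0,y0,x1,y1) in(("scene",(225,190,425,340)),("top",(265,165,425,345))):
    a=ctrl.get_image(n); k=2.6
    c=cv2.resize(a[y0:y1,x0:x1],None,fx=k,fy=k,interpolation=2) if n=="top" else cv2.resize(a[y0:y1,x0:x1],None,fx=1.9,fy=1.9,interpolation=2)
    if n=="scene": k=1.9
    else:
        for p,P in((pf,[[-.038,.07,.052],[.038,.07,.052],[.038,-.07,.052],[-.038,-.07,.052]]),):
            q=np.array([proj(n,x)[::-1] for x in W(p,P)]); q=((q+.5-[x0,y0])*k).astype(int); cv2.polylines(c,[q.reshape(-1,1,2)],True,(0,255,0),1)
    ims.append(c)
h=max(i.shape[0] for i in ims)
c=np.hstack([cv2.copyMakeBorder(i,0,h-i.shape[0],0,0,0) for i in ims]); c=c[:600,:800]; print(c.shape)
cv2.imwrite("pics/fin.png",c); s=ctrl.get_state(); print(s["clock"],s["tool_pos"],s["ft_force"])
```

```text
(468, 796, 3)
14.8 [ 0.34679075 -0.67840933  0.43688314] [-0.04749385  0.24211877  0.07217601]
```

View pics/fin.png

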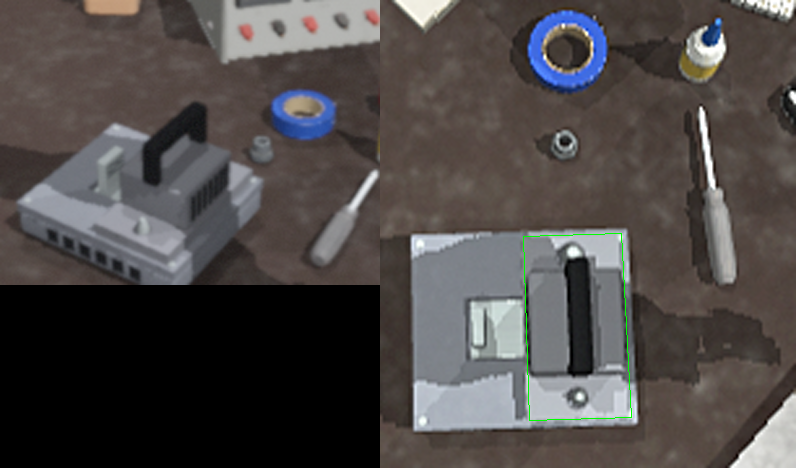

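The final picture shows the flange flat on the base, matching the predicted seated outline, with both peg tips through the sockets at (572,252) and (578,396). The tab spans cols 299.6-305.8, so it is fully open, and the tape, gland, glue and screwdriver are where they were.

```bash
python3 -c "
from bench import ctrl
print(ctrl.close_job())"
```

```text
the job is handed in; nothing more can be done
None
```

The job is handed in at about 15 s: the shutter is open to its end stop, the filter sits flat on both pegs and is released, and the other loose things look unmoved; the base's yaw measured -1.59 rad in both cameras, not within the stated -1.1 to -0.45, and I worked from the measured value.

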